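# Find the third screw jack in the tins and stand it on the surface plate

### The job

One of the three identical lidded tins holds a screw jack like the two already standing on the surface plate: lift the lids to find it, take it out and set it down, without dropping it, upright inside the empty scribed circle on the plate. Finish with all three tins closed by a fully seated lid, the other two parts left in their tins, and leave the tins, the two standing jacks and everything else on the bench where they are.

Things in the scene. Friction and masses are not known exactly. Their poses are not given: they have to be found in the camera images.
- jack: round steel screw jack 82 mm tall, axis z, origin: centre of underside. Foot 40 mm across up to 28 mm height, body 28 mm across from 28 to 70 mm, screw 16 mm across to 75 mm, cap 28 mm across to 82 mm; 0.28 to 0.56 kg. It starts upright inside one of the three closed tins, its foot in the well (origin 15 mm above the tin's underside), out of sight until the lid is off
- circle (a point): centre of the empty scribed circle on the top face of the surface plate; the scribed line is a ring of 28 mm inner radius. z up
- plate: dark steel surface plate fixed to the bench, 220 (x) x 180 (y) mm, top 30 mm above the bench; origin at the centre of its underside. Three circles are scribed on it, at (-60, 40), (62, 48) and (5, -52) mm; the first is the empty one, the other two carry screw jacks
- set_jack_1: round steel screw jack 82 mm tall, axis z, origin: centre of underside. Foot 40 mm across up to 28 mm height, body 28 mm across from 28 to 70 mm, screw 16 mm across to 75 mm, cap 28 mm across to 82 mm; 0.4 kg, standing loose on the plate; it stays there
- set_jack_2: round steel screw jack 82 mm tall, axis z, origin: centre of underside. Foot 40 mm across up to 28 mm height, body 28 mm across from 28 to 70 mm, screw 16 mm across to 75 mm, cap 28 mm across to 82 mm; 0.4 kg, standing loose on the plate; it stays there
- tin_a: plain metal tin (three alike), 110 x 110 mm, 100 mm tall, walls 3 mm; origin: centre of underside, x, y along its sides. A wooden block fixed inside reaches 43 mm above the origin, with a square well 42.5 mm wide in its middle, its floor 15 mm above the origin. One part stands in the well; any tin may hold the jack. Above the block 104 x 104 mm is free. Loose, 0.6 to 1.05 kg
- tin_b: plain metal tin (three alike), 110 x 110 mm, 100 mm tall, walls 3 mm; origin: centre of underside, x, y along its sides. A wooden block fixed inside reaches 43 mm above the origin, with a square well 42.5 mm wide in its middle, its floor 15 mm above the origin. One part stands in the well; any tin may hold the jack. Above the block 104 x 104 mm is free. Loose, 0.6 to 1.05 kg
- tin_c: plain metal tin (three alike), 110 x 110 mm, 100 mm tall, walls 3 mm; origin: centre of underside, x, y along its sides. A wooden block fixed inside reaches 43 mm above the origin, with a square well 42.5 mm wide in its middle, its floor 15 mm above the origin. One part stands in the well; any tin may hold the jack. Above the block 104 x 104 mm is free. Loose, 0.6 to 1.05 kg
- lid_a: lift-off lid, starts on the tin of its letter, axes along the tin's; fits any tin, four ways round. Plate 116 x 116 x 4 mm; origin: centre of its underside, 100 mm above the tin's when seated. Below, a square skirt 94 mm wide, 8 mm deep goes inside the tin, 5 mm to spare each side (on a flat surface the origin is 8 mm up). Grip bar in the middle 60 mm long (lid's x), 14 mm wide (y), top 38 mm above the origin. 0.16 kg
- lid_b: lift-off lid, starts on the tin of its letter, axes along the tin's; fits any tin, four ways round. Plate 116 x 116 x 4 mm; origin: centre of its underside, 100 mm above the tin's when seated. Below, a square skirt 94 mm wide, 8 mm deep goes inside the tin, 5 mm to spare each side (on a flat surface the origin is 8 mm up). Grip bar in the middle 60 mm long (lid's x), 14 mm wide (y), top 38 mm above the origin. 0.16 kg
- lid_c: lift-off lid, starts on the tin of its letter, axes along the tin's; fits any tin, four ways round. Plate 116 x 116 x 4 mm; origin: centre of its underside, 100 mm above the tin's when seated. Below, a square skirt 94 mm wide, 8 mm deep goes inside the tin, 5 mm to spare each side (on a flat surface the origin is 8 mm up). Grip bar in the middle 60 mm long (lid's x), 14 mm wide (y), top 38 mm above the origin. 0.16 kg
- plug: plain solid steel cylinder, 40 mm across, 56 mm tall, standing in the well of one of the tins (origin at the centre of its underside); not wanted
- stake: steel foot 40 mm across and 24 mm high with a thin neck and a ball 30 mm across on top, 65 mm tall in all, standing in the well of one of the tins (origin at the centre of its underside); not wanted
- glue: white plastic bottle, 56 mm across, 155 mm tall, loose bystander on the bench; origin at the centre of its underside
- jar: amber glass jar with metal cap, 60 mm across, 80 mm tall, loose bystander; origin at the centre of its underside
- house: small plaster model house, 40 x 50 mm, about 71 mm tall, loose bystander behind the tins; origin at the centre of its underside
Not all that is in view belongs to the job. What is shaped like the lid_c but turquoise is not meant. What is shaped like the lid_b but green is not meant.

How it is judged:
On the way, in this order (a step that is already met when the one before it is completed fails the run):
1. the jack is lifted clear of its tin (height (world z) of jack above 0.103 m and contact force between the fingers and jack above 0.5 N), for 0.1 s.
2. the jack stands upright inside the empty circle on the plate, let go (horizontal distance between jack and circle below 0.01 m and angle between jack's own z axis and vertical below 0.06 rad and z of jack in the frame of circle between -0.004 and 0.004 m and contact force between the fingers and jack below 0.1 N), for 0.2 s.
At the end, for the whole second after the job is handed in: The jack stands on the plate (underside within 4 mm of its top face, tilt under 0.06 rad), its axis within 10 mm of the circle's centre; each of the three tins carries a lid, seated within 4 mm of its height, within 12 mm of the middle and tilted under 0.06 rad; jack and lids are at rest (horizontal distance between jack and circle below 0.01 m and angle between jack's own z axis and vertical below 0.06 rad and z of jack in the frame of circle between -0.004 and 0.004 m and ((z of lid_a in the frame of tin_a between 0.096 and 0.104 m and horizontal distance between lid_a and tin_a below 0.012 m and angle between lid_a's own z axis and vertical below 0.06 rad) or (z of lid_b in the frame of tin_a between 0.096 and 0.104 m and horizontal distance between lid_b and tin_a below 0.012 m and angle between lid_b's own z axis and vertical below 0.06 rad) or (z of lid_c in the frame of tin_a between 0.096 and 0.104 m and horizontal distance between lid_c and tin_a below 0.012 m and angle between lid_c's own z axis and vertical below 0.06 rad)) and ((z of lid_a in the frame of tin_b between 0.096 and 0.104 m and horizontal distance between lid_a and tin_b below 0.012 m and angle between lid_a's own z axis and vertical below 0.06 rad) or (z of lid_b in the frame of tin_b between 0.096 and 0.104 m and horizontal distance between lid_b and tin_b below 0.012 m and angle between lid_b's own z axis and vertical below 0.06 rad) or (z of lid_c in the frame of tin_b between 0.096 and 0.104 m and horizontal distance between lid_c and tin_b below 0.012 m and angle between lid_c's own z axis and vertical below 0.06 rad)) and ((z of lid_a in the frame of tin_c between 0.096 and 0.104 m and horizontal distance between lid_a and tin_c below 0.012 m and angle between lid_a's own z axis and vertical below 0.06 rad) or (z of lid_b in the frame of tin_c between 0.096 and 0.104 m and horizontal distance between lid_b and tin_c below 0.012 m and angle between lid_b's own z axis and vertical below 0.06 rad) or (z of lid_c in the frame of tin_c between 0.096 and 0.104 m and horizontal distance between lid_c and tin_c below 0.012 m and angle between lid_c's own z axis and vertical below 0.06 rad)) and linear speed of each of jack, lid_a, lid_b, lid_c below 0.02 m/s); the robot touches nothing.
It fails at once if the jack is dropped onto the plate: it is let go more than 10 mm above the plate (contact force between the fingers and jack below 0.05 N and horizontal distance between jack and circle below 0.06 m and z of jack in the frame of circle above 0.01 m).
It fails at once if a standing jack is moved by more than 12 mm or tipped (distance of any of set_jack_1, set_jack_2 from where it was at the start of the episode above 0.012 m or angle between any of set_jack_1, set_jack_2's own z axis and vertical above 0.3 rad).
It fails at once if a tin is moved by more than 40 mm or tipped (distance of any of tin_a, tin_b, tin_c from where it was at the start of the episode above 0.04 m or angle between any of tin_a, tin_b, tin_c's own z axis and vertical above 0.25 rad).
It fails at once if one of the two other parts is taken out of its well (moved by more than 45 mm) (distance of any of plug, stake from where it was at the start of the episode above 0.045 m).
It fails at once if a bystander is moved by more than 30 mm or knocked over (distance of any of glue, jar, house from where it was at the start of the episode above 0.03 m or angle between any of glue, jar, house's own z axis and vertical above 0.5 rad).
It also fails if it takes over 72 s, if anything falls off the work surface, if the arm or the gripper's body presses on something with over 40 N, if the wrist force passes 120 N, or if a joint passes its speed limit or range.

### The arm

A 6-joint arm with a two-finger parallel gripper is mounted at the origin on the work surface. World frame = base frame: x ahead of the robot, y to its left, z up, the work surface at z = 0. Lengths are in m, angles in rad, forces in N, time in s.
With the tool pointing down it reaches from about 0.35 to 0.8 m from the base axis. Payload 7.3 kg.
Tool frame: the origin (TCP) lies between the finger pads; the fingertips stand 25 mm ahead of it and the grasp point (between the pads) lies 6 mm ahead of it (r.tip_extent is the distance from the TCP to the fingertips, in m); z points along the fingers, y is the line along which they close (so a half turn about z gives the same grasp; the last joint's range is limited). The gripper opens to 85 mm and grips with 20 to 120 N. Pads are 22 mm wide; open, the fingers measure 114 mm over their backs; the gripper's body (76 mm by 85 mm) begins 54 mm behind the grasp point. The pads swing forward as they close: fully open they stand 13 mm farther back than shut.
Start: joints at [1.015, 0.342, 1.524, -0, 1.275, -0.146], TCP at [0.209, 0.482, 0.256] pointing down, gripper open.
Joint ranges: [-2.53, 2.53], [-0.77, 2.02], [0.04, 2.7], [-1, 4.14], [0.28, 2.66], [-3.11, 3.11]. Speed limits (rad/s): [2.57, 2.57, 3.14, 3.14, 3.14, 3.14].

### API

Orientations are given as a unit quaternion [x, y, z, w].
In Python, from workcell import r, command_gripper, optics gives the robot as it stands. The module is installed in compiled form; this text tells all that it offers. Calls block until the motion is done:
- r.reach(position, orientation): joint-space move of the TCP to a pose.
- r.move_straight(position, orientation=None, speed=0.15, max_force=None): straight line of the TCP; orientation=None keeps the orientation; speed is the mean speed in m/s. With max_force (N) it stops when the force on the tool has changed by that much, and returns True; else False.
- r.movej(angles): joint-space move.
- command_gripper(opening, force=None): finger opening in m; force is the grip in N (None keeps the last); returns when the fingers have stopped.
- r.hold(seconds).
- r.solve_ik(position, orientation): joint angles nearest the present ones, or None.
- r.read_state(): the state.
- optics.get_image(name): name is "scene" or "top"; returns (picture, depth): 420x560x3 uint8, red, green, blue; 420x560 float32, m along the optical axis (not along the pixel's ray), 0 where there is no reading.
- optics.camera_model(name): a dict with "K" (3x3 intrinsics, pixels), "R" (3x3) and "t" (3): a world point X has camera coordinates R X + t. Camera axes: x right, y down, z forward; pixel columns grow to the right and rows downward; lengths in m; the calibration is good to about 2 mm. A picture is of the moment at which its call begins. camera_model takes no time and is no camera call.
A pose or a line that the arm cannot do raises r.PlanningError and nothing moves.
- r.finish_job(): hands the job in; it is judged then, once.
The state is a dict: "time_s": time; "joint_positions": joint angles; "dq": joint speeds; "tau": joint torques, N m; "eef_pos": TCP position; "eef_rot": TCP orientation; "contact_force": force on the tool from outside, world axes, zero at the start; "torque": the same for the moment, N m; "grip_width": finger opening in m; "grip_force": force on a finger pad.
Only numpy, scipy, OpenCV 4.12 (cv2) and the standard library are available. Lean on these libraries where they do the work, as an engineer would, in place of code of your own. Each camera call takes 0.05 s, during which the arm holds its last target. There are 200 camera calls.

## Working session

There is one attempt and no reset: what is moved stays moved. The work goes in short steps, each a Python script; the robot and the scene stay as the last script left them, time stands still between calls to the robot, and variables do not carry over. Pictures are saved under pics/ and viewed, at most 10 in all, crops included, and the job is handed in when it is done.

```bash
mkdir -p pics
python3 - <<'E'
from workcell import r,optics
import cv2,numpy as np
for n in("scene","top"):
    p,d=optics.get_image(n); cv2.imwrite(f"pics/{n}0.png",p[:,:,::-1]); np.save(f"{n}0.npy",d)
    m=optics.camera_model(n); print(n,m["K"].tolist(),np.round(m["R"],3).tolist(),m["t"])
s=r.read_state();print(s["eef_rot"],s["time_s"],s["grip_width"])
E
```

```text
scene [[537.2691405354278, 0.0, 279.25030838305764], [0.0, 537.2691405354278, 215.44032583399272], [0.0, 0.0, 1.0]] [[-0.857, 0.516, 0.005], [0.281, 0.474, -0.834], [-0.432, -0.714, -0.551]] [ 0.45060723 -0.10069433  1.60327299]
top [[382.0833976113027, 0.0, 274.5978558576135], [0.0, 382.0833976113027, 216.18514410846174], [0.0, 0.0, 1.0]] [[-0.007, -1.0, -0.006], [-0.989, 0.007, -0.146], [0.146, 0.005, -0.989]] [0.02412854 0.52723656 1.03535287]
[ 2.03502882e-01  9.79074107e-01 -6.40476030e-04 -2.43128786e-04] 0.1 0.08539341185927865
```

View pics/scene0.png

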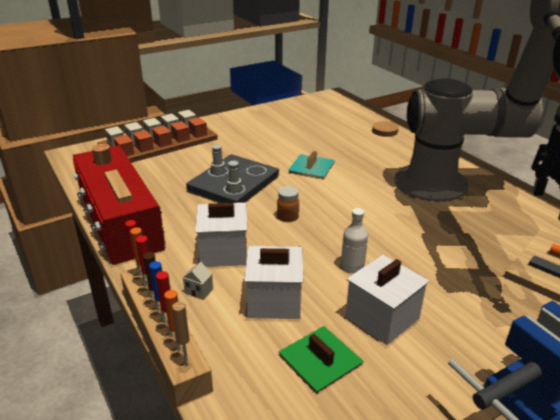

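View pics/top0.png

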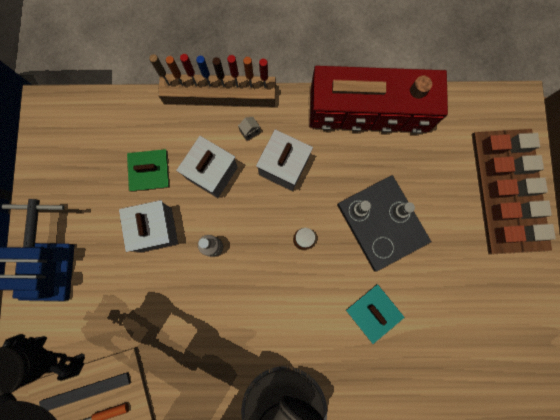

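The top view shows the three tins at (207,165), (285,160) and (147,226). The plate is at (384,223), with the empty circle at (382,247). The glue is at (208,245), the jar at (305,238) and the house at (250,128). Green and turquoise lids are decoys.

```bash
cat > h.py <<'E'
import numpy as np,cv2
from workcell import r,optics,command_gripper
from scipy.spatial.transform import Rotation as Ro
def cloud(n,d):
    m=optics.camera_model(n);K=m["K"];v,u=np.mgrid[:420,:560]
    c=np.stack([(u-K[0][2])/K[0][0]*d,(v-K[1][2])/K[1][1]*d,d],-1)
    return (c-m["t"])@m["R"]          # R^T(c-t)
def pix(n,u,v,z):
    m=optics.camera_model(n);d=m["R"].T@np.linalg.inv(m["K"])@[u,v,1];o=-m["R"].T@m["t"]
    return o+d*(z-o[2])/d[2]
def down(a):                          # tool down, closing axis (y) at world angle a
    y=np.array([np.cos(a),np.sin(a),0]);z=np.array([0,0,-1.])
    return Ro.from_matrix(np.stack([np.cross(y,z),y,z],1)).as_quat()
def comps(mask):
    n,l,s,c=cv2.connectedComponentsWithStats(mask.astype(np.uint8));return l,s,c,n
E
python3 - <<'E'
from h import *
d=np.load("top0.npy");P=cloud("top",d);z=P[...,2]
for nm,lo,hi,mn in(("lid",.095,.114,400),("plate",.022,.038,1500),("bar",.125,.146,30),("all",.05,.2,40)):
    l,s,c,n=comps((z>lo)&(z<hi)&(d>0))
    for i in range(1,n):
        if s[i,4]<mn: continue
        q=P[l==i];rc=cv2.minAreaRect(q[:,:2].astype(np.float32))
        print(nm,c[i].round(),s[i,4],np.round(rc[0],4),np.round(rc[1],3),round(rc[2],1),"z",np.round(np.median(q[:,2]),4),"mean",q[:,:2].mean(0).round(4))
print(pix("top",382.5,247,.03))
p=cv2.imread("pics/top0.png")
cv2.imwrite("pics/crop1.png",np.hstack([cv2.resize(p[130:260,110:320],None,fx=2.2,fy=2.2,interpolation=2),cv2.resize(p[170:275,335:435],(310,286),interpolation=2)]))
E
```

```text
lid [284. 157.] 1638 [ 0.6809 -0.0062] [0.117 0.117] 63.6 z 0.1038 mean [ 0.6791 -0.0063]
lid [206. 164.] 1620 [0.663  0.2061] [0.117 0.116] 58.2 z 0.1037 mean [0.6615 0.2052]
lid [144. 226.] 1728 [0.4955 0.3668] [0.116 0.119] 11.8 z 0.1036 mean [0.4945 0.3649]
plate [384. 224.] 4482 [ 0.5092 -0.2884] [0.22  0.181] 27.0 z 0.0301 mean [ 0.5036 -0.2881]
bar [379.  91.] 5510 [ 0.8553 -0.2664] [0.36  0.132] 87.4 z 0.1321 mean [ 0.8518 -0.262 ]
bar [162.  73.] 36 [0.9082 0.3243] [0.013 0.022] 26.5 z 0.1367 mean [0.9067 0.323 ]
bar [176.  74.] 33 [0.9054 0.2845] [0.009 0.021] 21.4 z 0.135 mean [0.9044 0.2832]
bar [205.  75.] 34 [0.9038 0.2041] [0.011 0.022] 30.4 z 0.1357 mean [0.9014 0.2048]
bar [220.  76.] 30 [0.8996 0.1651] [0.011 0.02 ] 14.6 z 0.1341 mean [0.8993 0.1649]
bar [249.  76.] 32 [0.8973 0.0888] [0.02 0.01] 80.5 z 0.1373 mean [0.8964 0.0867]
bar [264.  77.] 33 [0.8944 0.0473] [0.008 0.019] 1.4 z 0.1347 mean [0.8946 0.0471]
bar [284. 153.] 131 [ 0.6798 -0.0063] [0.014 0.058] 62.7 z 0.137 mean [ 0.6789 -0.0066]
bar [203. 160.] 147 [0.6623 0.2058] [0.015 0.059] 57.3 z 0.1369 mean
[... 1524 characters left out ...]
066] [0.042 0.059] 2.9 z 0.063 mean [ 0.539  -0.7041]
all [404. 210.] 225 [ 0.5375 -0.3296] [0.038 0.033] 11.1 z 0.0948 mean [ 0.5351 -0.3273]
all [510. 210.] 348 [ 0.5357 -0.6266] [0.042 0.059] 3.1 z 0.0631 mean [ 0.535  -0.6244]
all [542. 232.] 362 [ 0.4749 -0.7094] [0.042 0.06 ] 3.0 z 0.0632 mean [ 0.4746 -0.7075]
all [513. 234.] 359 [ 0.4707 -0.6308] [0.042 0.059] 2.8 z 0.0628 mean [ 0.4703 -0.6281]
all [304. 238.] 350 [ 0.4617 -0.0596] [0.056 0.053] 5.8 z 0.0796 mean [ 0.4615 -0.0594]
all [209. 245.] 402 [0.4432 0.1957] [0.055 0.053] 1.7 z 0.1065 mean [0.4412 0.1906]
all [274. 403.] 541 [0.0571 0.0112] [0.071 0.131] 14.9 z 0.086 mean [0.0538 0.0233]
[ 0.43930799 -0.28073776  0.03      ]
```

View pics/crop1.png

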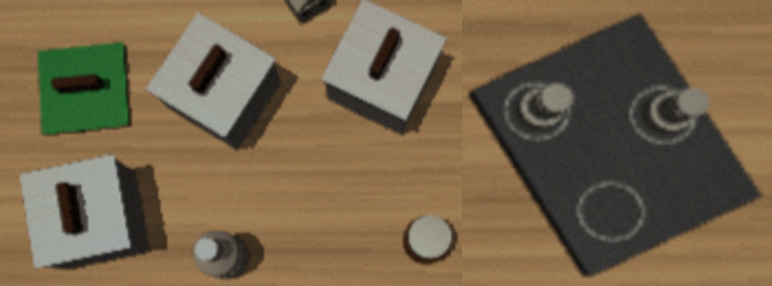

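```bash
cat >> h.py <<'E'
T={1:(.6805,-.0062,63.4),2:(.6628,.206,58.),3:(.4956,.3665,101.9)}
A={1:(.525,.08),2:(.525,.08),3:(.345,.333)}
CIR=(.438,-.2805)
def go(x,y,z,deg,near=True):          # joint move; choose the half turn nearest the present joints
    q0=np.array(r.read_state()["joint_positions"]);c=[]
    for k in(0,180):
        o=down(np.radians(deg+k));q=r.solve_ik([x,y,z],o)
        if q is not None: c.append((np.abs(np.array(q)-q0).max(),k,q))
    c.sort(key=lambda e:e[0]);r.movej(c[0][2])
def line(x,y,z,v=.2,f=None): return r.move_straight([x,y,z],speed=v,max_force=f)
def st(m=""):
    s=r.read_state();print(m,"t",round(s["time_s"],2),np.round(s["eef_pos"],4),"w",round(s["grip_width"],4),"g",round(s["grip_force"],1),"F",np.round(s["contact_force"],1))
def open_lid(i):
    x,y,a=T[i];command_gripper(.05,40);go(x,y,.22,a);line(x,y,.133,.15);command_gripper(.0,40);st("grip")
    line(x,y,.25,.2);ax,ay=A[i];line(ax,ay,.25,.25);st("aside")
def look(i,name):
    x,y,a=T[i];p,d=optics.get_image("top");P=cloud("top",d)
    k=(np.hypot(P[...,0]-x,P[...,1]-y)<.035)&(d>0)&(P[...,2]<.13);q=P[k]
    cv2.imwrite(f"pics/{name}.png",p[:,:,::-1])
    print("n",k.sum(),"z pct",np.percentile(q[:,2],[50,80,90,95,99]).round(3))
    h=q[q[:,2]>.09]
    if len(h): print("high",len(h),h[:,:2].mean(0),cv2.minAreaRect(h[:,:2].astype(np.float32)))
E
python3 - <<'E'
from h import *
open_lid(3);look(3,"t3")
E
```

```text
grip t 2.88 [0.4961 0.3667 0.1341] w 0.0136 g 40.2 F [-0.3 -0.4  6.4]
aside t 4.38 [0.3459 0.3333 0.2497] w 0.0135 g 39.3 F [ 0.3  0.7 -1.5]
n 490 z pct [0.042 0.06  0.075 0.077 0.081]
```

```bash
cat >> h.py <<'E'
def close_lid(i):
    x,y,a=T[i];line(x,y,.25,.25);line(x,y,.155,.2);print("stop",line(x,y,.132,.06,10));st("down")
    command_gripper(.05);z=r.read_state()["eef_pos"][2];line(x,y,.22,.2);st("closed")
E
sed -i 's/line(x,y,.133,.15)/line(x,y,.135,.15)/' h.py
python3 - <<'E'
from h import *
close_lid(3);open_lid(2);look(2,"t2")
E
```

```text
stop True
down t 6.22 [0.4958 0.3667 0.1336] w 0.0133 g 41.0 F [-0.3  0.4  3.4]
closed t 7.24 [0.4952 0.3663 0.2192] w 0.0497 g 0.0 F [-0.8 -0.7 -0.2]
grip t 9.52 [0.6634 0.2062 0.1363] w 0.0134 g 40.2 F [-0.4  0.5  5.3]
aside t 11.14 [0.5256 0.0804 0.2496] w 0.0133 g 39.4 F [ 0.2  0.  -0.9]Traceback (most recent call last):
  File "<stdin>", line 2, in <module>
  File "h.py", line 35, in look
    print("n",k.sum(),"z pct",np.percentile(q[:,2],[50,80,90,95,99]).round(3))
                              ~~~~~~~~~~~~~^^^^^^^^^^^^^^^^^^^^^^^^^
    return _quantile_unchecked(
        a, q, axis, out, overwrite_input, method, keepdims, weights)
    return _ureduce(a,
                    func=_quantile_ureduce_func,
    ...<5 lines>...
                    overwrite_input=overwrite_input,
                    method=method)
    r = func(a, **kwargs)
    result = _quantile(arr,
                       quantiles=q,
    ...<2 lines>...
                       out=out,
                       weights=wgt)
    slices_having_nans = np.isnan(arr[-1, ...])
                                  ~~~^^^^^^^^^
IndexError: index -1 is out of bounds for axis 0 with size 0
```

Run:
```python
from h import *
line(.45,-.1,.25,.3);look(2,"t2b");st()
```

```text
n 456 z pct [0.044 0.07  0.072 0.072 0.075]
 t 12.04 [ 0.4506 -0.0989  0.2499] w 0.0134 g 39.4 F [ 0.2  0.4 -1.3]
```

View pics/t2b.png

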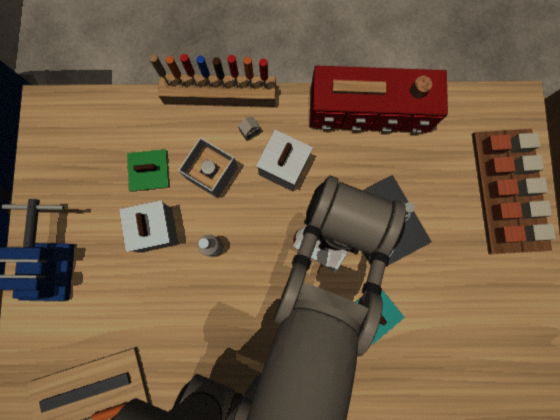

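The opened tin at (208,168) shows a flat cylinder 71 mm high, which is the plug. Tin 3 held the stake, so the jack must be in tin 1. I'll close this one and open tin 1.

Run:
```python
from h import *
close_lid(2)
open_lid(1)
x,y=A[1];line(x,y,.07,.2);print(line(x,y,.042,.06,8));st("laid");command_gripper(.05);line(x,y,.2,.25)
line(.5,.25,.25,.3);look(1,"t1");st()
```

```text
stop True
down t 14.68 [0.6635 0.2061 0.1356] w 0.013 g 40.9 F [0.4 0.4 1.5]
closed t 15.7 [0.6624 0.2059 0.2191] w 0.05 g 0.0 F [ 0.1 -0.3 -1.1]
grip t 17.91 [ 0.681  -0.0063  0.1362] w 0.0134 g 40.2 F [-0.4 -0.1  5.9]
aside t 19.49 [0.5258 0.0795 0.2496] w 0.0135 g 39.4 F [ 0.1 -0.5 -1.8]
True
laid t 20.99 [0.5248 0.08   0.0437] w 0.0136 g 40.6 F [-1.  -1.4  1.2]
n 455 z pct [0.043 0.082 0.096 0.098 0.099]
high 80 [ 0.68020461 -0.00647022] ((0.6799741983413696, -0.007017122581601143), (0.025480560958385468, 0.026781734079122543), 58.743255615234375)
 t 23.01 [0.4998 0.2485 0.2486] w 0.0501 g 0.0 F [ 0.3 -0.3  0.4]
```

View pics/t1.png

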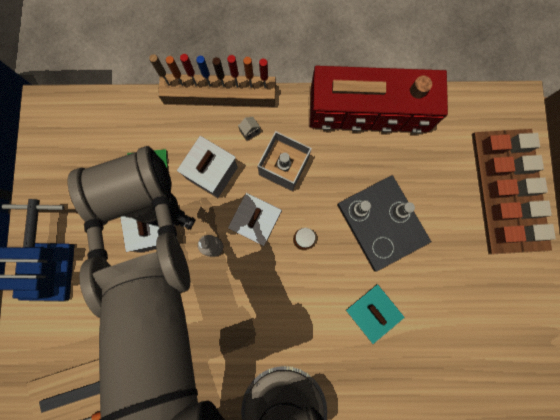

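Run:
```python
from h import *
x,y=.6804,-.0065
go(x,y,.22,63.4);line(x,y,.125,.2);print(line(x,y,.074,.08,8));st("in")
command_gripper(.0,60);st("grip");line(x,y,.15,.08);st("up");line(x,y,.25,.2);
line(*CIR,.25,.25);st("over");look(1,"over")
```

```text
True
in t 25.41 [ 0.6797 -0.0066  0.0777] w 0.0501 g 2.7 F [-0.9 -0.   5.9]
grip t 25.74 [ 0.6794 -0.0063  0.0768] w 0.0264 g 58.8 F [0.8 1.4 1. ]
up t 26.8 [ 0.68   -0.0065  0.1492] w 0.0264 g 59.5 F [ 0.1 -0.6 -5.2]
over t 29.07 [ 0.4385 -0.2797  0.2499] w 0.0268 g 59.6 F [ 0.1 -0.3 -5.7]
n 457 z pct [0.04  0.043 0.045 0.045 0.047]
```

Run:
```python
from h import *
line(*CIR,.105,.2);st();p,d=optics.get_image("scene")
m=optics.camera_model("scene");c=m["R"]@np.array([*CIR,.05])+m["t"];c=m["K"]@c;u,v=(c[:2]/c[2]).astype(int);print(u,v)
cv2.imwrite("pics/sc.png",cv2.resize(p[v-50:v+40,u-60:u+60,::-1],(800,600),interpolation=2))
```

```text
t 29.99 [ 0.4388 -0.2809  0.1059] w 0.0262 g 59.6 F [ 0.  -0.5 -4.5]
255 163
```

View pics/sc.png

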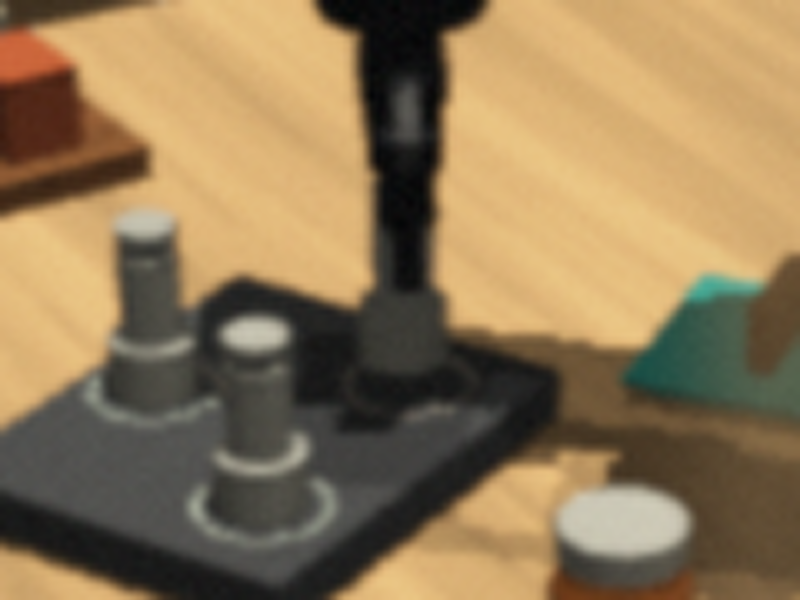

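The jack hangs upright at (400,335) above the empty circle (around (412,385)). I'll lower it.

Run:
```python
from h import *
print(line(*CIR,.095,.08));st();print(line(*CIR,.087,.015,5));st("down")
r.hold(.2)
if r.read_state()["eef_pos"][2]<.0955:
    command_gripper(.05);st("rel");line(*CIR,.22,.2)
    line(.55,.25,.25,.4)
    p,d=optics.get_image("top");P=cloud("top",d);z=P[...,2]
    for nm,k in(("cap",(z>.1)&(np.hypot(P[...,0]-CIR[0],P[...,1]-CIR[1])<.05)),("lid",(z>.009)&(z<.017)&(np.hypot(P[...,0]-.525,P[...,1]-.08)<.085)),("bar",(z>.035)&(z<.06)&(np.hypot(P[...,0]-.525,P[...,1]-.08)<.05)),("tin",(z>.093)&(z<.106)&(np.hypot(P[...,0]-.6805,P[...,1]+.006)<.085))):
        q=P[k&(d>0)]
        if len(q): print(nm,len(q),q.mean(0).round(4),cv2.minAreaRect(q[:,:2].astype(np.float32)))
    cv2.imwrite("pics/rel.png",p[:,:,::-1]);st()
```

```text
False
 t 30.32 [ 0.438  -0.2805  0.0953] w 0.0268 g 59.6 F [-1.5 -0.4 -4.2]
True
down t 30.68 [ 0.4384 -0.2807  0.0917] w 0.0266 g 60.9 F [0.6 0.8 5.5]
rel t 31.23 [ 0.4374 -0.28    0.0902] w 0.0501 g 0.0 F [-0.5  0.  -0.2]
cap 103 [ 0.4387 -0.2801  0.1111] ((0.438692569732666, -0.2815086245536804), (0.026486122980713844, 0.025944819673895836), 44.29877471923828)
lid 1344 [0.523  0.0788 0.0121] ((0.5244797468185425, 0.07908711582422256), (0.11598698794841766, 0.11566180735826492), 63.107582092285156)
bar 107 [0.5232 0.0789 0.0452] ((0.5236399173736572, 0.07946951687335968), (0.014553924091160297, 0.058350980281829834), 62.792545318603516)
tin 244 [ 0.6831 -0.0063  0.099 ] ((0.680553138256073, -0.006431393325328827), (0.11020111292600632, 0.11103223264217377), 62.99428176879883)
 t 33.59 [0.5499 0.2486 0.2499] w 0.0499 g 0.0 F [ 0.5 -0.6 -0.6]
```

View pics/rel.png

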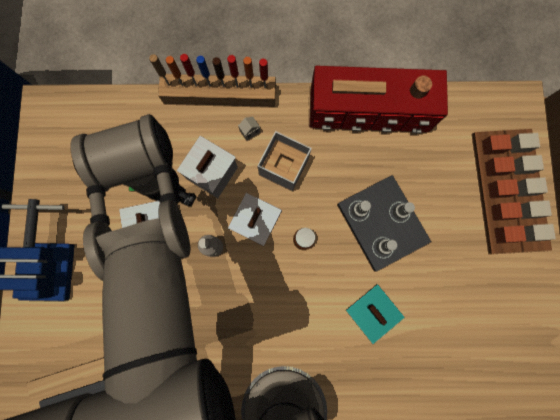

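The jack stands in the circle at (385,247) and tin 1 hasn't moved. Next I'll put its lid back on.

Run:
```python
from h import *
x,y=.5245,.0795
go(x,y,.2,63.2);line(x,y,.0445,.15);command_gripper(0,40);st("grip");line(x,y,.25,.2)
T[1]=(.6805,-.0064,63);close_lid(1)
line(.45,-.05,.3,.3)
def lids(ks):
    p,d=optics.get_image("top");P=cloud("top",d);z=P[...,2]
    for i in ks:
        k=(z>.095)&(z<.115)&(d>0)&(np.hypot(P[...,0]-T[i][0],P[...,1]-T[i][1])<.09);q=P[k]
        if len(q)<100: print(i,"hidden");continue
        a=np.linalg.lstsq(np.c_[q[:,:2]-T[i][:2],np.ones(len(q))],q[:,2],rcond=None)[0]
        print(i,len(q),np.round(a,4),cv2.minAreaRect(q[:,:2].astype(np.float32)))
    return p
p=lids([2,3]);line(.4,.2,.32,.3);p=lids([1,2,3]);cv2.imwrite("pics/end.png",p[:,:,::-1]);st()
```

```text
grip t 35.93 [0.5249 0.0795 0.0452] w 0.0136 g 40.2 F [-1.  -1.1  6. ]
stop True
down t 38.96 [ 0.6813 -0.0064  0.1365] w 0.0135 g 40.8 F [1. 1. 2.]
closed t 39.97 [ 0.6801 -0.0063  0.2191] w 0.0498 g 0.0 F [ 0.4 -0.6 -0.7]
2 1622 [ 0.0003 -0.002   0.1038] ((0.6628222465515137, 0.20559075474739075), (0.11765258759260178, 0.11551570892333984), 57.86848449707031)
3 1734 [ 0.001  -0.0008  0.1037] ((0.49533534049987793, 0.36562925577163696), (0.11701307445764542, 0.11680234223604202), 11.43204402923584)
1 1638 [ 0.0007 -0.0017  0.1038] ((0.6801058053970337, -0.0071769580245018005), (0.11603657901287079, 0.11698070913553238), 63.04240417480469)
2 1614 [-0.0023 -0.0022  0.1037] ((0.6627060770988464, 0.20529820024967194), (0.11728717386722565, 0.11583061516284943), 57.97333908081055)
3 368 [-0.0122 -0.0087  0.1042] ((0.5379113554954529, 0.37422674894332886), (0.029344093054533005, 0.1169012039899826), 11.679595947265625)
 t 42.04 [0.4003 0.1991 0.3196] w 0.05 g 0.0 F [-0.3  0.8  0. ]
```

View pics/end.png

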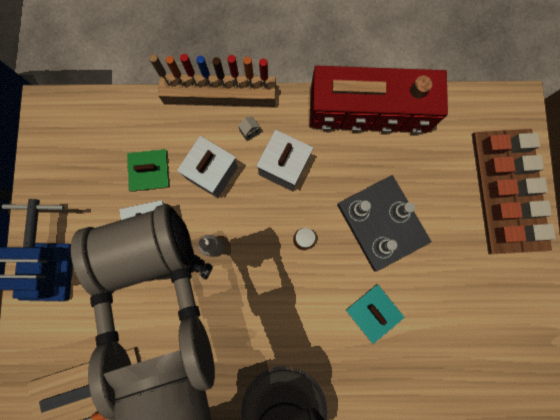

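All three lids are seated flat at 104 mm, the jack stands in its circle at (385,247), and the robot isn't touching anything.

```bash
python3 -c "
from workcell import r
print(r.finish_job())"
```

```text
the job is handed in; nothing more can be done
None
```

I handed the job in at about 42 s: the jack stands upright in the empty circle, all three tins have fully seated lids, the plug and stake are still in their tins, and nothing else on the bench appears to have moved; the judge returned no verdict.

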